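Pack, lock and scan the rotor bolt kit

ROBOT

A 6-joint arm with a two-finger parallel gripper is mounted at the origin on the work surface. World frame = base frame: x ahead of the robot, y to its left, z up, the work surface at z = 0. Lengths are in m, angles in rad, forces in N, time in s.
With the tool pointing down it reaches from about 0.25 to 0.775 m from the base axis. Payload 4 kg.
Tool frame: the origin (TCP) lies on the centre line of the jaws, within the pads' length; the fingertips stand robot.tips_ahead ahead of it and the grasp point (between the pads) lies 8 mm behind it (robot.tips_ahead is the distance from the TCP to the fingertips, in m); z points along the fingers, y is the line along which they close (so a half turn about z gives the same grasp; the last joint's range is limited). The gripper opens to 94 mm and grips with 3 to 60 N. Pads are 16 mm wide; open, the fingers measure 119 mm over their backs; the gripper's body (75 mm by 177 mm) begins 78 mm behind the grasp point.
Start: joints at [-1.264, 0.087, 1.371, -0, 1.684, -0.103], TCP at [0.219, -0.504, 0.217] pointing down, gripper open.
Joint ranges: [-3.1, 3.1], [-0.76, 2.03], [0.27, 2.55], [-1.08, 4.22], [0.17, 2.65], [-2.57, 2.57]. Speed limits (rad/s): [2.79, 2.79, 3.14, 3.14, 3.14, 3.14].

INTERFACE

Orientations are given as [roll, pitch, yaw] about the fixed x, y, z axes, in that order (R = Rz(yaw) Ry(pitch) Rx(roll)).
In Python, from bench import robot, snapshot, close_job, spotter gives the robot as it stands. The module is installed in compiled form; this text tells all that it offers.
- The arm moves only by the tool servo_tool, never from a script. Its argument "commands" is one flat list of numbers, 7 for each row, row after row: the shift along the tool's x, y, z in m, then the turn, a rotation vector about the tool's x, y, z in degrees, then the finger opening in m, from 0 to 0.094. In form: [x, y, z, ax, ay, az, grip, x, y, z, ax, ay, az, grip, ...]. A call has 1 to 10 rows; each row is the pose to reach, as a shift and turn from the pose commanded when the call began, along the tool's axes at that moment; what a row does not reach only later rows make up. A row lasts 1/8 s, in which the tool goes at most 62.5 mm and 10.7 degrees, less where a joint would pass 70% of its speed; a pose out of reach is approached as far as the arm can. A call with a gripper value outside its range is refused whole. The fingers move at their own pace and stop on an object; the grip force is fixed at half the most. Time passes only in rows, so rows that repeat a pose let the fingers close. It gives the time, the measured TCP pose, the force, the opening and the grip force at its end, in the units of the state.
- robot.get_obs(): the state, without advancing time (a new reading comes with each control period).
- snapshot(name): name is "side" or "top"; returns a dict with "img" (400x640x3 uint8, blue, green, red), "camera_matrix" (3x3 intrinsics, pixels), "k1" (the pictures are not rectified: a ray, as slopes to the right and down, at radius r is drawn at 1 + k1 r^2 times it, then the intrinsics apply), "extrinsics" (4x4, takes a point from camera to world coordinates). Camera axes: x right, y down, z forward; pixel columns grow to the right and rows downward; lengths in m; the calibration is good to about 2 mm. A picture is of the moment at which its call begins. There is no depth.
- close_job(): hands the job in; it is judged then, once.
Trained networks look in a picture, given as the dict that the camera call returned (one of the last four; its "shot" number tells which), for a name from the list of things; names that differ only in an ending like _2 or _b are one class to them, and where a whole thing is asked for, a point or a joint stands for the part that bears it (a point fixed in the world has none). Each returns a list of dicts, best first, with "conf" (0 to 1); they miss things now and then, are a little off and sometimes report something else, mostly with a low value. They report only what shows in the picture. A call takes as long as a camera call.
- spotter.trace(name, picture): "region" (400x640 bool, what is visible of it) and "box" ([left, top, width, height] in pixels, round what is visible of it).
The state is a dict: "time": time; "joint_positions": joint angles; "qvel": joint speeds; "joint_torque": joint torques, N m; "tool_pos": TCP position; "ee_rot": TCP orientation; "wrist_force": force on the tool from outside, world axes, zero at the start; "wrist_torque": the same for the moment, N m; "width": finger opening in m; "finger_force": force on a finger pad.
Only numpy, scipy, OpenCV 4.12 (cv2) and the standard library are available. Lean on these libraries where they do the work, as an engineer would, in place of code of your own. Each camera call takes 0.05 s, during which the arm holds its last target. There are 200 camera calls.

TASK

Stand every kit item that is on the bench (green thread checker, steel sleeve, small carton, orange jar, tall carton; some may be missing) upright and flat on the floor of the blue open box, then slide the orange transport lock grip fully away from the robot to its end stop. After that pick up the hand scanner, hold it level facing the barcode label from the robot's side with its window aimed at the middle of the label from about 8 cm, keep it steady for three seconds, and lay it back right way up in the middle of its rubber mat. Leave the bar, washers, dial indicator, socket and bolt where they are.

Things in the scene. Friction and masses are not known exactly. Their poses are not given: they have to be found in the camera images.
- carrier: fixed steel plate, 138 (x) x 280 (y) x 8 mm, origin at the centre of its underside; x points away from the robot. On its middle the blue open box: inside 114 (x) x 134 (y) mm, walls 5 mm thick, 26 mm high above the inner floor. All five items fit in two rows along y, some 4 mm apart: the low three, the tall two. Set low ones down first: tall neighbours leave no room for fingers
- box_in (a point): centre of the box's inner floor (12 mm above the bench), axes as the carrier's
- lock_grip (a point): point to hold on the orange lock grip, an upright block 20 (x) x 18 (y) mm whose top is 18 mm above this point and whose foot is 26 mm below it; it slides on a rail on the left (+y) end of the carrier, its near side face 28 mm from the box wall
- lock (a joint): travel of the lock grip, m: 0 nearest the robot, 0.06 at the end stop (along the carrier's +x, away from the robot). About 2.5 N of friction; it stays where it is left
- label (a point): centre of the white barcode label, 50 x 52 mm, on a 60 mm wide plate at the right (-y) end of the carrier; it faces the robot (carrier -x) and leans back 0.6 rad so that it is seen from above; this point is 57 mm above the bench; axes as the carrier's
- checker: green ceramic thread checker block, 42 (x) x 44 (y) x 50 mm high, dark holes on top; origin at the centre of its underside. May be absent. The items start spread over a clear stretch of bench in front of and left of the carrier (x 0.39 to 0.56 m, y 0.06 to 0.39 m), where things can also be set aside
- sleeve: steel spacer sleeve, upright cylinder 40 mm in diameter, 50 mm high; origin at the centre of its underside. May be absent
- small_carton: small cardboard bolt carton with a red band, 40 (x) x 34 (y) x 50 mm high; origin at the centre of its underside. May be absent
- jar: orange paste jar with a steel cap, 60 mm in diameter, 88 mm high; origin at the centre of its underside. May be absent
- tall_carton: tall cardboard carton with a blue band, 56 (x) x 60 (y) x 86 mm high; origin at the centre of its underside. May be absent
- scanner: hand scanner, a grey bar 110 (x) x 34 (y) x 40 mm high with a yellow nose and a red window at its +x end; lies on the mat; origin under its middle, on its underside; it looks along its +x
- scanner_eye (a point): centre of the scanner's window, 55 mm ahead of (x) and 22 mm above the scanner's origin; it looks along its own x
- mat: black rubber mat of the scanner, fixed, 160 (x) x 90 (y) x 6 mm; origin at the centre of its underside, on the bench
- breaker_bar: chrome breaker bar, about 400 mm long, lying along its y at the right edge of the work area, 26 mm high; leave alone
- washer_a: zinc washer, 34 mm across, 4 mm thick; leave alone
- washer_b: zinc washer, 34 mm across, 4 mm thick; leave alone
- dial_indicator: steel dial indicator lying flat, 56 mm across, 20 mm high, with a stem along its x; leave alone
- socket: dark steel socket, 36 mm across, 45 mm high; leave alone
- rotor_bolt: bolt lying along its x, 80 mm long, 26 mm high; leave alone

How it is judged:
On the way, in this order (a step that is already met when the one before it is completed fails the run):
1. every kit item present stands upright on the box floor (x of checker in the frame of box_in between -0.05 and 0.05 m and y of checker in the frame of box_in between -0.06 and 0.06 m and z of each of checker, sleeve, small_carton, jar, tall_carton in the frame of box_in below 0.006 m and angle between each of checker, sleeve, small_carton, jar, tall_carton's own z axis and vertical below 0.12 rad and x of sleeve in the frame of box_in between -0.05 and 0.05 m and y of sleeve in the frame of box_in between -0.06 and 0.06 m and x of small_carton in the frame of box_in between -0.05 and 0.05 m and y of small_carton in the frame of box_in between -0.06 and 0.06 m and x of jar in the frame of box_in between -0.05 and 0.05 m and y of jar in the frame of box_in between -0.06 and 0.06 m and x of tall_carton in the frame of box_in between -0.05 and 0.05 m and y of tall_carton in the frame of box_in between -0.06 and 0.06 m), for 0.2 s.
2. the lock grip is at its end stop (value of joint lock above 0.056 m), for 0.2 s.
3. the scanner is aimed at the label and held steady for two seconds (x of label in the frame of scanner_eye between 0.04 and 0.14 m and y of label in the frame of scanner_eye between -0.015 and 0.015 m and z of label in the frame of scanner_eye between -0.015 and 0.015 m and angle between the x axis of scanner and the x axis of carrier, either way round below 0.35 rad and x of scanner_eye in the frame of label below 0 m and angle between scanner's own z axis and vertical below 0.3 rad and linear speed of scanner below 0.03 m/s), for 2 s.
At the end, for the whole second after the job is handed in: Every kit item present stands still and upright (0.12 rad) on the box floor (within 6 mm), the lock is past 56 of its 60 mm, and the scanner, having been aimed at the label after locking, lies still and right way up on its mat, within 40 mm (mat x) and 30 mm (mat y) of its centre (all of step 1 and value of joint lock above 0.056 m and x of scanner in the frame of mat between -0.04 and 0.04 m and y of scanner in the frame of mat between -0.03 and 0.03 m and z of scanner in the frame of mat below 0.012 m and angle between scanner's own z axis and vertical below 0.12 rad and linear speed of each of scanner, checker, sleeve, small_carton, jar, tall_carton below 0.02 m/s); the robot touches nothing.
It fails at once if a bystander is moved more than 30 mm (distance of any of breaker_bar, washer_a, washer_b, dial_indicator, socket, rotor_bolt from where it was at the start of the episode above 0.03 m).
Of checker, sleeve, small_carton, jar, tall_carton only 3 to 5 are there at a start; the rules pass over those that are not, and their reading is None.
At some moment in a run one of checker, sleeve, small_carton may be knocked a few centimetres aside while the robot is not near it.
It also fails if it takes over 210 s, if anything falls off the work surface, if the arm or the gripper's body presses on something with over 40 N, if the wrist force passes 120 N, or if a joint passes its speed limit or range.

## Working session

There is one attempt and no reset: what is moved stays moved. The work goes in short steps, Python scripts to look and compute and a tool call to move; the robot and the scene stay as the last step left them, time stands still between calls to the robot, and variables do not carry over. Pictures are saved under pics/ and viewed, at most 14 in all, crops included, and the job is handed in when it is done.

Besides the shell and the picture viewer there is one more tool, called after "Request:" as name(argument=value, ...), one argument or row to a line, values as JSON. servo_tool: Moves the arm, as the interface text tells. Its arguments: {"type":"object","properties":{"commands":{"type":"array","items":{"type":"number"}}},"required":["commands"]}

```bash
mkdir -p pics; ls; cat > h.py <<'E'
import numpy as np,cv2
from bench import robot,snapshot,close_job,spotter
from scipy.spatial.transform import Rotation as R
def undist(s,px):
    K=s["camera_matrix"];k=s["k1"];p=np.atleast_2d(px).astype(float)
    d=np.c_[(p[:,0]-K[0,2])/K[0,0],(p[:,1]-K[1,2])/K[1,1]];u=d.copy()
    for _ in range(20): u=d/(1+k*(u**2).sum(1,keepdims=True))
    return u
def toplane(s,px,z):
    u=undist(s,px);T=s["extrinsics"];r=np.c_[u,np.ones(len(u))]@T[:3,:3].T;o=T[:3,3]
    return o+r*((z-o[2])/r[:,2])[:,None]
def proj(s,P):
    T=np.linalg.inv(s["extrinsics"]);c=np.atleast_2d(P)@T[:3,:3].T+T[:3,3];u=c[:,:2]/c[:,2:]
    u=u*(1+s["k1"]*(u**2).sum(1,keepdims=True));K=s["camera_matrix"]
    return np.c_[u[:,0]*K[0,0]+K[0,2],u[:,1]*K[1,1]+K[1,2]]
E
python3 - <<'E'
from h import *
o=robot.get_obs();print({k:np.round(v,3) for k,v in o.items()},robot.tips_ahead)
for n in("top","side"):
    s=snapshot(n);cv2.imwrite(f"pics/{n}0.png",s["img"]);print(n,s["camera_matrix"].round(1).tolist(),s["k1"],s["extrinsics"].round(3).tolist())
    for t in "carrier lock_grip checker sleeve small_carton jar tall_carton scanner mat breaker_bar washer_a dial_indicator socket rotor_bolt".split():
        for d in spotter.trace(t,s)[:2]:
            print(t,round(d["conf"],2),d["box"])
E
```

```text
pics
{'time': np.float64(0.0), 'joint_positions': array([-1.264,  0.088,  1.372, -0.   ,  1.684, -0.103]), 'qvel': array([-0.001, -0.001, -0.001,  0.001,  0.002,  0.001]), 'joint_torque': array([ 1.0000e-03, -3.4018e+01, -3.0243e+01,  7.2000e-02,  3.3000e-02,
       -0.0000e+00]), 'tool_pos': array([ 0.219, -0.504,  0.215]), 'ee_rot': array([-3.139, -0.   ,  0.41 ]), 'wrist_force': array([-0.262,  0.777, -0.399]), 'wrist_torque': array([-0.043,  0.015,  0.013]), 'finger_force': np.float64(0.0), 'width': np.float64(0.094)} 0.011
top [[469.5, 0.0, 332.3], [0.0, 469.5, 194.0], [0.0, 0.0, 1.0]] -0.03898398959749111 [[-0.004, -0.993, 0.121, 0.395], [-1.0, 0.004, -0.006, -0.036], [0.006, -0.121, -0.993, 1.115], [0.0, 0.0, 0.0, 1.0]]
carrier 0.63 [275.2, 116.8, 119.6, 76.3]
lock_grip 0.58 [283.9, 163.4, 8.4, 13.2]
checker 0.77 [151.0, 177.7, 25.3, 25.3]
sleeve 0.76 [275.3, 226.9, 16.0, 18.1]
small_carton 0.61 [401.4, 229.3, 40.2, 67.1]
small_carton 0.57 [154.7, 233.2, 24.1, 17.3]
jar 0.93 [189.0, 178.9, 34.0, 21.2]
scanner 0.95 [412.7, 234.6, 24.7, 52.8]
mat 0.82 [403.6, 226.7, 39.8, 71.5]

[... 837 characters left out ...]
4]
small_carton 0.24 [367.1, 130.3, 13.0, 15.3]
jar 0.68 [335.4, 177.4, 74.7, 91.4]
jar 0.64 [317.8, 127.3, 22.9, 31.9]
tall_carton 0.58 [277.9, 137.5, 25.4, 36.6]
scanner 0.67 [246.4, 281.4, 47.0, 20.7]
scanner 0.26 [333.3, 176.1, 77.1, 95.5]
mat 0.75 [225.2, 276.2, 76.8, 39.6]
mat 0.65 [251.5, 351.8, 212.0, 23.0]
breaker_bar 0.63 [251.2, 352.4, 212.9, 21.0]
washer_a 0.58 [286.2, 219.0, 12.8, 5.9]
washer_a 0.52 [296.0, 241.7, 15.5, 11.5]
dial_indicator 0.77 [336.1, 304.2, 36.0, 26.2]
dial_indicator 0.58 [318.6, 116.9, 21.3, 18.5]
socket 0.73 [399.6, 304.8, 39.9, 19.8]
socket 0.57 [366.5, 132.6, 12.1, 17.2]
rotor_bolt 0.75 [400.1, 305.3, 38.9, 15.2]
rotor_bolt 0.68 [331.6, 177.6, 78.9, 89.3]
```

```bash
python3 - <<'E'
import cv2
t=cv2.imread("pics/top0.png")[95:310,140:460]; cv2.imwrite("pics/t0c.png",cv2.resize(t,(800,538),interpolation=cv2.INTER_CUBIC))
t=cv2.imread("pics/side0.png")[100:330,220:500]; cv2.imwrite("pics/s0c.png",cv2.resize(t,(700,575),interpolation=cv2.INTER_CUBIC))
E
```

```text
(no output)
```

View pics/t0c.png

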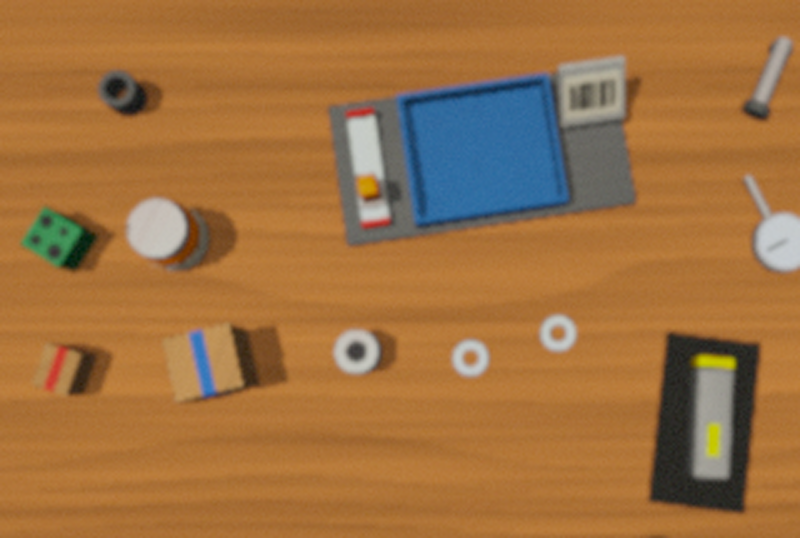

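View pics/s0c.png

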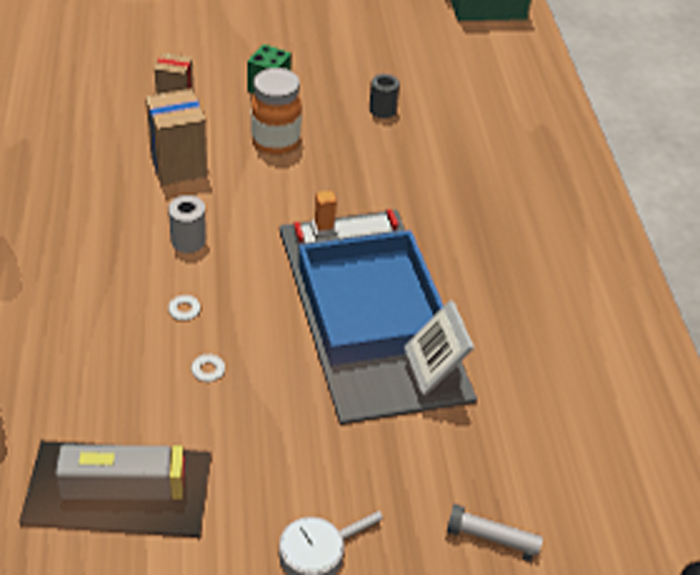

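The picture shows all five items: the checker at crop (58,238), jar (157,228), small carton (60,370), tall carton (205,362) and sleeve (357,352). The box is centred near (485,150), the lock grip is at (368,187) and the scanner at (713,420). I'll fit silhouettes to get poses.

```bash
cat >> h.py <<'E'
from scipy.optimize import minimize
def boxpts(a,b,z0,z1): return np.array([[i*a/2,j*b/2,z] for i in(-1,1) for j in(-1,1) for z in(z0,z1)])
def cyl(d,z1): 
    t=np.linspace(0,2*np.pi,40)[:-1];return np.array([[d/2*np.cos(i),d/2*np.sin(i),z] for i in t for z in(0,z1)])
M=dict(checker=(boxpts(.042,.044,0,.05),0),sleeve=(cyl(.04,.05),0),small_carton=(boxpts(.04,.034,0,.05),0),jar=(cyl(.06,.088),0),
 tall_carton=(boxpts(.056,.06,0,.086),0),scanner=(boxpts(.11,.034,0,.04),.006),mat=(boxpts(.16,.09,0,.006),0),box=(boxpts(.124,.144,0.008,.038),0))
def place(P,p,z): c,s=np.cos(p[2]),np.sin(p[2]);return P@np.array([[c,s,0],[-s,c,0],[0,0,1]])+[p[0],p[1],z]
F=6
def render(s,W,roi):
    q=(proj(s,W)-roi[:2]+.5)*F-.5;m=np.zeros((roi[3]*F,roi[2]*F),np.uint8)
    cv2.fillConvexPoly(m,cv2.convexHull(np.round(q*16).astype(np.int32).reshape(-1,1,2)),1,shift=4);return cv2.resize(m.astype(np.float32),(roi[2],roi[3]),interpolation=cv2.INTER_AREA)
def fit(name,views,p0,z=None,n=0):
    P,zz=M[name];z=zz if z is None else z;D=[]
    for s,mask in views:
        ys,xs=np.nonzero(mask);r=(int(xs.min())-12,int(ys.min())-12,int(np.ptp(xs))+25,int(np.ptp(ys))+25)
        m=np.zeros((r[3],r[2]),np.float32);full=np.pad(mask.astype(np.float32),60)
        m=full[r[1]+60:r[1]+60+r[3],r[0]+60:r[0]+60+r[2]];D.append((s,m,r))
    def cost(p):
        W=place(P,p,z);c=0
        for s,m,r in D:
            k=render(s,W,r);c+=1-np.minimum(k,m).sum()/np.maximum(k,m).sum()
        return c/len(D)
    best=None
    for dy in ([0] if 'jar' in name or 'sleeve' in name else [-.5,0,.5]):
        for _ in range(1):
            p=np.array(p0,float);p[2]+=dy
            r=minimize(cost,p,method="Nelder-Mead",options=dict(initial_simplex=p+np.array([[0,0,0],[.01,0,0],[0,.01,0],[0,0,.2]]),xatol=1e-4,fatol=1e-4,maxiter=150))
            if best is None or r.fun<best.fun: best=r
    return best.x,best.fun
def hsvmask(s,lo,hi):
    m=cv2.inRange(cv2.cvtColor(s["img"],cv2.COLOR_BGR2HSV),np.array(lo),np.array(hi));n,l,st,c=cv2.connectedComponentsWithStats(m)
    return l==1+np.argmax(st[1:,4])
def regions(name,s,guess,z=None):
    P,zz=M[name];k=render(s,place(P,guess,zz if z is None else z),(0,0,640,400));best=None
    for d in spotter.trace(name,s):
        r=d["region"];i=(np.minimum(k,r)).sum()/np.maximum(k,r).sum()
        if best is None or i>best[0]: best=(i,r)
    return best
def locate(names,guesses,z=None):
    S=[snapshot("top"),snapshot("side")];out={}
    for n in names:
        v=[]
        for s in S:
            b=regions(n,s,guesses[n],z)
            if b and b[0]>.15: v.append((s,b[1]))
        if not v: print(n,"not seen");continue
        p,c=fit(n,v,guesses[n],z);each=[np.round(fit(n,[w],p,z)[0],3).tolist() for w in v]
        out[n]=p;print(n,np.round(p,4),"deg",round(np.degrees(p[2]),1),"cost",round(c,3),each,flush=True)
    return out,S
E
python3 - <<'E'
from h import *
s=snapshot("top");S=[s,snapshot("side")]
full=lambda cx,cy:(140+.4*cx,95+.4*cy)
px=dict(checker=(58,238,.05,-.5),jar=(157,228,.088,0),small_carton=(60,370,.05,-.2),tall_carton=(205,362,.086,.1),sleeve=(357,352,.05,0),scanner=(713,420,.046,0))
g={}
for n,(a,b,z,y) in px.items():
    q=toplane(s,[full(a,b)],z)[0];g[n]=[q[0],q[1],y]
g["mat"]=[*toplane(s,[full(705,422)],0)[0][:2],-.1]
locate(list(g),g)
v=[(q,hsvmask(q,(100,130,40),(125,255,255))) for q in S]
b0=[*toplane(s,[full(485,150)],.03)[0][:2],.14]
for vv in (v,v[:1],v[1:]):
  p,c=fit("box",vv,b0);print("box",p.round(4),np.degrees(p[2]).round(2),c.round(3))
# plate corners & label from crop pixels
print(toplane(s,[full(*c) for c in [(330,107),(348,244),(636,203)]],.008).round(3), "label",toplane(s,[full(593,95)],.057).round(3),"lock top",toplane(s,[full(368,187)],.055).round(3))
E
```

```text
checker [ 0.5395  0.3541 -0.4818] deg -27.6 cost 0.305 [[0.539, 0.353, -0.481], [0.54, 0.357, -0.509]]
jar [0.5393 0.2437 0.1126] deg 6.5 cost 0.133 [[0.539, 0.243, 0.256], [0.542, 0.249, -0.038]]
small_carton [ 0.4177  0.343  -0.2859] deg -16.4 cost 0.07 [[0.418, 0.343, -0.275]]
tall_carton [0.4227 0.2025 0.229 ] deg 13.1 cost 0.045 [[0.422, 0.203, 0.234], [0.423, 0.203, 0.226]]
sleeve [0.4332 0.0711 0.0783] deg 4.5 cost 0.119 [[0.433, 0.071, 0.049], [0.433, 0.074, 0.164]]
scanner [ 0.3725 -0.2531 -0.0874] deg -5.0 cost 0.116 [[0.373, -0.253, -0.075], [0.373, -0.249, -0.058]]
mat [ 0.3672 -0.252  -0.1343] deg -7.7 cost 0.404 [[0.367, -0.252, -0.132], [0.367, -0.252, -0.135]]
box [ 0.6233 -0.0437  0.1439] 8.24 0.529
box [ 0.6233 -0.0437  0.1439] 8.24 0.058
box [ 0.6204 -0.0471 -0.36  ] -20.63 1.0
[[ 0.668  0.102  0.008]
 [ 0.534  0.083  0.008]
 [ 0.573 -0.192  0.008]] label [[ 0.666 -0.147  0.057]] lock top [[0.581 0.06  0.055]]
```

```bash
python3 - <<'E'
from h import *
S=[snapshot("top"),snapshot("side")]
v=[]
for q in S:
    k=render(q,place(M["box"][0],[.6233,-.0437,.144],0),(0,0,640,400))
    k=cv2.dilate((k>0).astype(np.uint8),np.ones((15,15)))
    def m(lo,hi,kk=k):
        a=cv2.inRange(cv2.cvtColor(q["img"],cv2.COLOR_BGR2HSV),lo,hi)&(kk*255);return cv2.morphologyEx(a,cv2.MORPH_OPEN,np.ones((3,3)))>0
    v.append((q,m((100,110,30),(125,255,255))))
for vv in (v,v[:1],v[1:]):
  p,c=fit("box",vv,[.6233,-.0437,.144]);print("box",p.round(4),np.degrees(p[2]).round(2),c.round(3))
v=[]
for q in S:
    k=cv2.dilate((render(q,place(M["checker"][0],[.5395,.354,-.48],0),(0,0,640,400))>0).astype(np.uint8),np.ones((9,9)))
    h=cv2.cvtColor(q["img"],cv2.COLOR_BGR2HSV);a=cv2.inRange(h,(45,50,20),(90,255,255))&(k*255);a=cv2.morphologyEx(a,cv2.MORPH_CLOSE,np.ones((5,5)))
    v.append((q,a>0))
for vv in (v,v[:1],v[1:]):
  p,c=fit("checker",vv,[.5395,.354,-.48]);print("chk",p.round(4),np.degrees(p[2]).round(2),c.round(3))
o=robot.get_obs();print(o["time"],o["tool_pos"],o["ee_rot"])
E
```

```text
box [ 0.6228 -0.043   0.1383] 7.92 0.126
box [ 0.623  -0.0437  0.1449] 8.3 0.047
box [ 0.6206 -0.0266  0.1051] 6.02 0.17
chk [ 0.5386  0.3545 -0.4055] -23.23 0.367
chk [ 0.5387  0.3533 -0.4136] -23.69 0.194
chk [ 0.5384  0.3569 -0.3807] -21.81 0.53
2.5 [ 0.2191432  -0.50448431  0.21652834] [ 3.14145524e+00 -4.43453291e-06  4.09793016e-01]
```

```bash
cat >> h.py <<'E'
BX,BY,BT=.623,-.0437,np.radians(8.2)
def inbox(x,y): return BX+x*np.cos(BT)-y*np.sin(BT),BY+x*np.sin(BT)+y*np.cos(BT)
def plan(*W):
    """W: (x,y,z,yaw_deg); prints tool-frame shift and turn from the present pose"""
    o=robot.get_obs();p=o["tool_pos"];y0=o["ee_rot"][2];Rm=R.from_euler("xyz",[np.pi,0,y0]).as_matrix()
    print("t",o["time"].round(2),"at",p.round(4),"rpy",np.degrees(o["ee_rot"]).round(2),"w",o["width"].round(4),"F",o["finger_force"].round(1),o["wrist_force"].round(1),"q",o["joint_positions"].round(2))
    prev=np.zeros(3);pa=0
    for x,y,z,a in W:
        d=Rm.T@(np.array([x,y,z])-p);t=-((a-np.degrees(y0)+180)%360-180)
        print((x,y,z,a),"->",d.round(4),"turn",round(t,1),"rows",round(max(np.linalg.norm(d-prev)/.0625,abs(t-pa)/10.7),1));prev,pa=d,t
E
python3 - <<'E'
from h import *
plan((.433,.071,.15,98.2))
E
```

```text
Traceback (most recent call last):
  File "h.py", line 70, in plan
    print("t",o["time"].round(2),"at",p.round(4),"rpy",np.degrees(o["ee_rot"]).round(2),"w",o["width"].round(4),"F",o["finger_force"].round(1),o["wrist_force"].round(1),"q",o["joint_positions"].round(2))
              ^^^^^^^^^^^^^^^
AttributeError: 'float' object has no attribute 'round'
```

```bash
sed -i 's/o=robot.get_obs();p=o\["tool_pos"\]/o={k:np.asarray(v,float) for k,v in robot.get_obs().items()};p=o["tool_pos"]/' h.py
python3 - <<'E'
from h import *
plan((.433,.071,.15,98.2))
E
```

```text
t 2.5 at [ 0.2191 -0.5045  0.2165] rpy [179.99  -0.    23.48] w 0.0939 F 0.0 [ 0.7  0.3 -0.6] q [-1.26  0.09  1.37  0.    1.68 -0.1 ]
(0.433, 0.071, 0.15, 98.2) -> [ 0.4254 -0.4426  0.0665] turn -74.7 rows 9.9
```

Request:
servo_tool(
  commands=[0.425,-0.443,0.066,0,0,-74.7,0.07,0.425,-0.443,0.066,0,0,-74.7,0.07,0.425,-0.443,0.066,0,0,-74.7,0.07,0.425,-0.443,0.066,0,0,-74.7,0.07,0.425,-0.443,0.066,0,0,-74.7,0.07,0.425,-0.443,0.066,0,0,-74.7,0.07,0.425,-0.443,0.066,0,0,-74.7,0.07,0.425,-0.443,0.066,0,0,-74.7,0.07,0.425,-0.443,0.066,0,0,-74.7,0.07,0.425,-0.443,0.066,0,0,-74.7,0.07],
)

```text
time: 3.75
tool_pos: [0.4329, 0.0735, 0.1506]
ee_rot: [3.14, 0.0, 1.715]
wrist_force: [0.7, -1.0, 0.6]
width: 0.0701
finger_force: 0.0
```

```bash
python3 - <<'E'
from h import *
plan((.433,.071,.04,98.2))
plan((.433,.071,.16,98.2))
E
```

```text
t 3.75 at [0.4329 0.0735 0.1506] rpy [1.7993e+02 2.0000e-02 9.8250e+01] w 0.0701 F 0.0 [ 0.7 -1.   0.6] q [ 0.04 -0.14  1.73 -0.    1.56 -0.1 ]
(0.433, 0.071, 0.04, 98.2) -> [-0.0024 -0.0002  0.1106] turn 0.0 rows 1.8
t 3.75 at [0.4329 0.0735 0.1506] rpy [1.7993e+02 2.0000e-02 9.8250e+01] w 0.0701 F 0.0 [ 0.7 -1.   0.6] q [ 0.04 -0.14  1.73 -0.    1.56 -0.1 ]
(0.433, 0.071, 0.16, 98.2) -> [-0.0024 -0.0002 -0.0094] turn 0.0 rows 0.2
```

Request:
servo_tool(
  commands=[0,0,0.06,0,0,0,0.07,0,0,0.11,0,0,0,0.07,0,0,0.11,0,0,0,0.07,0,0,0.11,0,0,0,0.03,0,0,0.11,0,0,0,0.03,0,0,0.11,0,0,0,0.03,0,0,0.11,0,0,0,0.03,0,0,0.05,0,0,0,0.03,0,0,-0.01,0,0,0,0.03,0,0,-0.01,0,0,0,0.03],
)

```text
time: 5.0
tool_pos: [0.4357, 0.0713, 0.1661]
ee_rot: [3.13, 0.001, 1.713]
wrist_force: [0.1, 0.0, -2.9]
width: 0.0393
finger_force: 30.0
```

```bash
python3 - <<'E'
from h import *
for y in (.045,.003,-.040):print(inbox(.032,y))
x,y=inbox(.032,.001)
plan((x,y,.16,98.2),(x,y,.054,98.2))
E
```

```text
(np.float64(0.6482545373723013), np.float64(0.005404056269426874))
(np.float64(0.6542449525879328), np.float64(-0.036166545428700264))
(np.float64(0.6603779967372697), np.float64(-0.07872692335773519))
t 5.0 at [0.4357 0.0713 0.1661] rpy [1.7933e+02 7.0000e-02 9.8170e+01] w 0.0393 F 30.0 [ 0.1  0.  -2.9] q [ 0.03 -0.15  1.7   0.    1.58 -0.11]
(np.float64(0.6545302104553438), np.float64(-0.03814609789051584), 0.16, 98.2) -> [-0.1394  0.201   0.0061] turn -0.0 rows 3.9
(np.float64(0.6545302104553438), np.float64(-0.03814609789051584), 0.054, 98.2) -> [-0.1394  0.201   0.1121] turn -0.0 rows 1.7
```

```bash
python3 - <<'E'
from h import *
for _ in range(4): snapshot("top")
x,y=inbox(.032,-.005)
plan((x,y,.16,98.2),(x,y,.054,98.2))
E
```

```text
t 5.2 at [0.4309 0.0711 0.158 ] rpy [-1.7973e+02 -2.0000e-02  9.8180e+01] w 0.0393 F 30.0 [ 0.   0.2 -2.6] q [ 0.03 -0.15  1.71 -0.    1.58 -0.11]
(np.float64(0.6553859840575769), np.float64(-0.044084755275962575), 0.16, 98.2) -> [-0.1459  0.2058 -0.002 ] turn -0.0 rows 4.0
(np.float64(0.6553859840575769), np.float64(-0.044084755275962575), 0.054, 98.2) -> [-0.1459  0.2058  0.104 ] turn -0.0 rows 1.7
```

Request:
servo_tool(
  commands=[-0.036,0.051,0,0,0,0,0.03,-0.073,0.102,0,0,0,0,0.03,-0.11,0.153,0,0,0,0,0.03,-0.137,0.19,0,0,0,0,0.03,-0.146,0.204,0,0,0,0,0.03,-0.146,0.204,0,0,0,0,0.03,-0.146,0.204,0.03,0,0,0,0.03,-0.146,0.204,0.06,0,0,0,0.03,-0.146,0.204,0.06,0,0,0,0.03,-0.146,0.204,0.06,0,0,0,0.03],
)

```text
time: 6.45
tool_pos: [0.6549, -0.0439, 0.1012]
ee_rot: [3.141, 0.0, 1.714]
wrist_force: [0.4, -0.7, -2.1]
width: 0.0393
finger_force: 30.0
```

```bash
python3 - <<'E'
from h import *
x,y=inbox(.032,-.005)
plan((x,y,.054,98.2))
S=[snapshot("top"),snapshot("side")]
plan((x,y,.054,98.2))
for n,s in zip("ts",S):
    c=proj(s,[[x,y,.08]])[0].astype(int)
    cv2.imwrite(f"pics/a{n}.png",cv2.resize(s["img"][c[1]-50:c[1]+50,c[0]-60:c[0]+60],None,fx=4,fy=4))
cv2.imwrite("pics/a.png",np.hstack([cv2.imread("pics/at.png")[:, :400],cv2.imread("pics/as.png")[:,:400]]))
E
```

```text
t 6.45 at [ 0.6549 -0.0439  0.1012] rpy [1.7998e+02 1.0000e-02 9.8210e+01] w 0.0393 F 30.0 [ 0.4 -0.7 -2.1] q [-0.15  0.37  1.26  0.    1.51 -0.3 ]
(np.float64(0.6553859840575769), np.float64(-0.044084755275962575), 0.054, 98.2) -> [-0.0003  0.0004  0.0472] turn 0.0 rows 0.8
t 6.55 at [ 0.6559 -0.0442  0.1026] rpy [1.7982e+02 6.0000e-02 9.8200e+01] w 0.0396 F 30.0 [ 0.1 -1.5 -1.9] q [-0.15  0.37  1.26 -0.    1.51 -0.3 ]
(np.float64(0.6553859840575769), np.float64(-0.044084755275962575), 0.054, 98.2) -> [ 0.0002 -0.0005  0.0486] turn -0.0 rows 0.8
```

View pics/a.png

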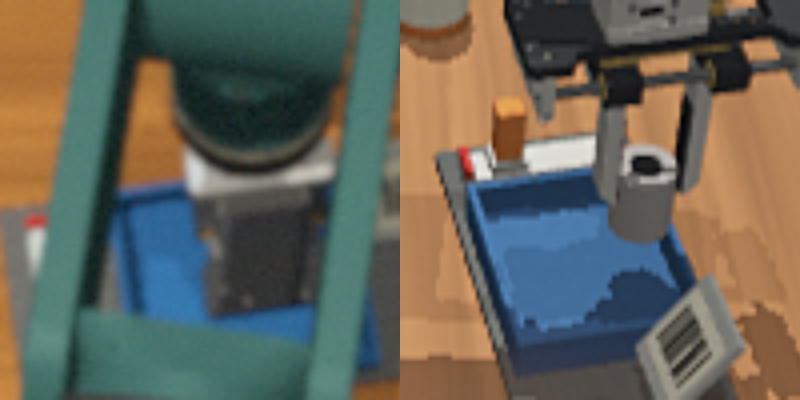

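Request:
servo_tool(
  commands=[0,0,0.03,0,0,0,0.03,0,0,0.045,0,0,0,0.03,0,0,0.049,0,0,0,0.03,0,0,0.049,0,0,0,0.03,0,0,0.048,0,0,0,0.056,0,0,0.048,0,0,0,0.056,0,0,0,0,0,0,0.056,0,0,-0.06,0,0,0,0.06,0,0,-0.06,0,0,0,0.06,0,0,-0.06,0,0,0,0.06],
)

```text
time: 7.8
tool_pos: [0.6553, -0.0443, 0.1605]
ee_rot: [3.141, 0.0, 1.714]
wrist_force: [-0.4, 0.1, -1.4]
width: 0.0602
finger_force: 0.0
```

```bash
python3 - <<'E'
from h import *
plan((.5387,.354,.16,66.3),(.5387,.354,.04,66.3))
E
```

```text
t 7.8 at [ 0.6553 -0.0443  0.1605] rpy [1.7996e+02 1.0000e-02 9.8180e+01] w 0.0602 F 0.0 [-0.4  0.1 -1.4] q [-0.15  0.34  1.18 -0.    1.62 -0.3 ]
(0.5387, 0.354, 0.16, 66.3) -> [ 0.4109 -0.0588  0.0005] turn 31.9 rows 6.6
(0.5387, 0.354, 0.04, 66.3) -> [ 0.4109 -0.0588  0.1205] turn 31.9 rows 1.9
```

Request:
servo_tool(
  commands=[0.06,-0.009,0,0,0,5,0.07,0.12,-0.018,0,0,0,10,0.07,0.18,-0.026,0,0,0,16,0.07,0.24,-0.035,0,0,0,21,0.07,0.3,-0.043,0,0,0,26,0.07,0.36,-0.052,0,0,0,30,0.07,0.4,-0.057,0,0,0,31.9,0.07,0.411,-0.059,0,0,0,31.9,0.07,0.411,-0.059,0,0,0,31.9,0.07,0.411,-0.059,0,0,0,31.9,0.07],
)

```text
time: 9.05
tool_pos: [0.5388, 0.3525, 0.1597]
ee_rot: [-3.141, 0.002, 1.155]
wrist_force: [0.5, -0.4, -0.2]
width: 0.0701
finger_force: 0.0
```

```bash
python3 - <<'E'
from h import *
S=[snapshot("side"),snapshot("top")]
for n in("checker","small_carton"):
  for d in spotter.trace(n,S[0])[:2]: print(n,round(d["conf"],2),d["box"])
for d in spotter.trace("sleeve",S[1])[:2]: print(d["conf"],d["box"],toplane(S[1],[[d["box"][0]+d["box"][2]/2,d["box"][1]+d["box"][3]/2]],.05))
x,y=inbox(.032,-.005);print(proj(S[1],[[x,y,.05]]))
plan((.5387,.354,.04,66.3))
E
```

```text
checker 0.7 [320.9, 119.7, 17.9, 15.3]
small_carton 0.57 [280.1, 123.5, 16.6, 16.5]
0.6 [327.3, 133.5, 13.4, 19.9] [[ 0.64347238 -0.04705944  0.05      ]]
0.58 [191.4, 175.3, 32.2, 25.8] [[0.53991129 0.24339379 0.05      ]]
[[332.69325225 138.42992728]]
t 9.3 at [0.5388 0.3531 0.1606] rpy [179.98  -0.    66.19] w 0.0701 F 0.0 [0.2 0.6 0.1] q [ 0.49  0.31  1.22 -0.    1.61  0.91]
(0.5387, 0.354, 0.04, 66.3) -> [ 0.0008 -0.0005  0.1206] turn -0.1 rows 1.9
```

Request:
servo_tool(
  commands=[0,0,0.06,0,0,0,0.07,0.001,0,0.12,0,0,0,0.07,0.001,0,0.12,0,0,0,0.07,0.001,0,0.12,0,0,0,0.03,0.001,0,0.12,0,0,0,0.03,0.001,0,0.12,0,0,0,0.03,0.001,0,0.12,0,0,0,0.03,0.001,0,0.07,0,0,0,0.03,0.001,0,0.02,0,0,0,0.03,0.001,0,0,0,0,0,0.03],
)

```text
time: 10.55
tool_pos: [0.5401, 0.3558, 0.1653]
ee_rot: [3.137, -0.006, 1.157]
wrist_force: [-0.1, -0.4, -1.4]
width: 0.0427
finger_force: 28.8
```

```bash
python3 - <<'E'
from h import *
for _ in range(2): snapshot("top")
x,y=inbox(.031,.041)
plan((x,y,.16,98.2),(x,y,.053,98.2))
E
```

```text
t 10.65 at [0.5403 0.3559 0.1648] rpy [179.72  -0.34  66.29] w 0.0427 F 28.8 [ 0.  -0.6  0. ] q [ 0.5   0.31  1.21 -0.    1.61  0.91]
(np.float64(0.6478352768762156), np.float64(0.0013023224120902038), 0.16, 98.2) -> [-0.2814  0.2411  0.0048] turn -31.9 rows 5.9
(np.float64(0.6478352768762156), np.float64(0.0013023224120902038), 0.053, 98.2) -> [-0.2814  0.2411  0.1118] turn -31.9 rows 1.7
```

Request:
servo_tool(
  commands=[-0.045,0.039,0,0,0,-5,0.03,-0.09,0.078,0,0,0,-10,0.03,-0.135,0.117,0,0,0,-15,0.03,-0.18,0.156,0,0,0,-21,0.03,-0.225,0.195,0,0,0,-26,0.03,-0.265,0.23,0,0,0,-30,0.03,-0.279,0.242,0,0,0,-31.9,0.03,-0.279,0.242,0.03,0,0,-31.9,0.03,-0.279,0.242,0.05,0,0,-31.9,0.03,-0.279,0.242,0.05,0,0,-31.9,0.03],
)

```text
time: 11.9
tool_pos: [0.6456, 0.0027, 0.1063]
ee_rot: [-3.134, -0.002, 1.714]
wrist_force: [0.2, -0.1, -2.1]
width: 0.043
finger_force: 28.8
```

```bash
python3 - <<'E'
from h import *
x,y=inbox(.031,.041)
plan((x,y,.053,98.2))
s=snapshot("side")
snapshot("top")
plan((x,y,.053,98.2))
c=proj(s,[[x,y,.06]])[0].astype(int)
cv2.imwrite("pics/b.png",cv2.resize(s["img"][c[1]-50:c[1]+60,c[0]-60:c[0]+80],None,fx=4,fy=4,interpolation=cv2.INTER_CUBIC))
E
```

```text
t 11.9 at [0.6456 0.0027 0.1063] rpy [-1.7957e+02 -9.0000e-02  9.8200e+01] w 0.043 F 28.8 [ 0.2 -0.1 -2.1] q [-0.08  0.35  1.28 -0.    1.52 -0.23]
(np.float64(0.6478352768762156), np.float64(0.0013023224120902038), 0.053, 98.2) -> [-0.0017  0.002   0.0533] turn 0.0 rows 0.9
t 12.0 at [0.6478 0.0027 0.1102] rpy [-179.96   -0.     98.22] w 0.043 F 28.8 [ 0.2  0.1 -1. ] q [-0.08  0.34  1.28 -0.    1.52 -0.23]
(np.float64(0.6478352768762156), np.float64(0.0013023224120902038), 0.053, 98.2) -> [-0.0014 -0.0002  0.0572] turn 0.0 rows 0.9
```

View pics/b.png

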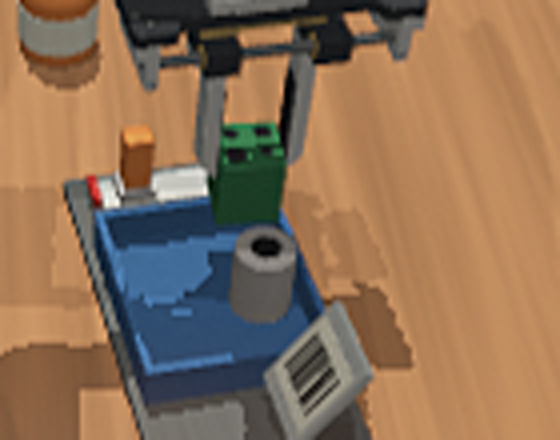

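Request:
servo_tool(
  commands=[0,0,0.03,0,0,0,0.03,0,0,0.05,0,0,0,0.03,0,0,0.056,0,0,0,0.03,0,0,0.057,0,0,0,0.03,0,0,0.056,0,0,0,0.056,0,0,0.056,0,0,0,0.056,0,0,0,0,0,0,0.06,0,0,-0.05,0,0,0,0.06,0,0,-0.05,0,0,0,0.06,0,0,-0.05,0,0,0,0.06],
)

```text
time: 13.25
tool_pos: [0.6478, 0.0023, 0.1598]
ee_rot: [-3.141, -0.0, 1.714]
wrist_force: [-1.0, -0.7, -0.4]
width: 0.0602
finger_force: 0.0
```

```bash
python3 - <<'E'
from h import *
s=snapshot("side")
for d in spotter.trace("small_carton",s)[:2]:
    p,c=fit("small_carton",[(s,d["region"])],[.418,.343,-.28]);print(d["conf"],d["box"],p.round(4),c.round(3))
plan((.418,.343,.16,73.6),(.418,.343,.04,73.6))
E
```

```text
0.73 [281.6, 123.9, 15.3, 14.9] [ 0.4173  0.3564 -0.2403] 0.254
t 13.35 at [0.6469 0.0023 0.1579] rpy [-1.7976e+02 -5.0000e-02  9.8180e+01] w 0.0601 F 0.0 [-1.2  0.1 -1.2] q [-0.08  0.32  1.21 -0.    1.61 -0.23]
(0.418, 0.343, 0.16, 73.6) -> [ 0.3698 -0.1781 -0.0021] turn 24.6 rows 6.6
(0.418, 0.343, 0.04, 73.6) -> [ 0.3698 -0.1781  0.1179] turn 24.6 rows 1.9
```

Request:
servo_tool(
  commands=[0.055,-0.026,0,0,0,4,0.07,0.11,-0.053,0,0,0,8,0.07,0.165,-0.079,0,0,0,12,0.07,0.22,-0.106,0,0,0,16,0.07,0.275,-0.132,0,0,0,20,0.07,0.325,-0.156,0,0,0,23,0.07,0.36,-0.173,0,0,0,24.6,0.07,0.37,-0.178,0,0,0,24.6,0.07,0.37,-0.178,0,0,0,24.6,0.07,0.37,-0.178,0,0,0,24.6,0.07],
)

```text
time: 14.6
tool_pos: [0.4199, 0.342, 0.1598]
ee_rot: [-3.142, 0.001, 1.283]
wrist_force: [0.8, -0.2, -0.1]
width: 0.0698
finger_force: 0.0
```

```bash
python3 - <<'E'
from h import *
for _ in range(2): snapshot("side")
plan((.418,.343,.04,73.6))
E
```

```text
t 14.7 at [0.42   0.342  0.1602] rpy [1.800e+02 4.000e-02 7.346e+01] w 0.0701 F 0.0 [ 0.5 -0.3  0.1] q [ 0.58  0.09  1.48 -0.    1.57  0.87]
(0.418, 0.343, 0.04, 73.6) -> [ 0.0004 -0.0022  0.1202] turn -0.1 rows 1.9
```

Request:
servo_tool(
  commands=[0,-0.002,0.06,0,0,0,0.07,0,-0.002,0.12,0,0,0,0.07,0,-0.002,0.12,0,0,0,0.07,0,-0.002,0.12,0,0,0,0.03,0,-0.002,0.12,0,0,0,0.03,0,-0.002,0.12,0,0,0,0.03,0,-0.002,0.12,0,0,0,0.03,0,-0.002,0.07,0,0,0,0.03,0,-0.002,0.02,0,0,0,0.03,0,-0.002,0,0,0,0,0.03],
)

```text
time: 15.95
tool_pos: [0.4185, 0.3446, 0.1644]
ee_rot: [3.138, -0.005, 1.284]
wrist_force: [0.6, -0.6, -1.1]
width: 0.0399
finger_force: 30.0
```

```bash
python3 - <<'E'
from h import *
for _ in range(4): s=snapshot("side")
x,y=inbox(.032,-.046)
plan((x,y,.16,98.2),(x,y,.053,98.2))
E
```

```text
t 16.15 at [0.4169 0.3435 0.1597] rpy [-1.7998e+02  4.0000e-02  7.3590e+01] w 0.04 F 30.0 [-0.2 -0.2 -1.4] q [ 0.58  0.08  1.49 -0.    1.57  0.87]
(np.float64(0.6612337703395028), np.float64(-0.08466558074318192), 0.16, 98.2) -> [-3.417e-01  3.554e-01 -3.000e-04] turn -24.6 rows 7.9
(np.float64(0.6612337703395028), np.float64(-0.08466558074318192), 0.053, 98.2) -> [-0.3417  0.3554  0.1067] turn -24.6 rows 1.7
```

Request:
servo_tool(
  commands=[-0.043,0.044,0,0,0,-3,0.03,-0.086,0.089,0,0,0,-6,0.03,-0.128,0.133,0,0,0,-9,0.03,-0.171,0.178,0,0,0,-12,0.03,-0.214,0.222,0,0,0,-15,0.03,-0.257,0.267,0,0,0,-18,0.03,-0.3,0.311,0,0,0,-21,0.03,-0.33,0.343,0,0,0,-24.6,0.03,-0.342,0.355,0,0,0,-24.6,0.03,-0.342,0.355,0.03,0,0,-24.6,0.03],
)

```text
time: 17.4
tool_pos: [0.6624, -0.0857, 0.1313]
ee_rot: [3.138, 0.001, 1.711]
wrist_force: [-0.7, 0.3, -2.0]
width: 0.0398
finger_force: 30.0
```

```bash
python3 - <<'E'
from h import *
s=snapshot("side")
for _ in range(4): snapshot("top")
x,y=inbox(.032,-.046)
plan((x,y,.053,98.2))
c=proj(s,[[x,y,.06]])[0].astype(int)
cv2.imwrite("pics/c.png",cv2.resize(s["img"][c[1]-70:c[1]+60,c[0]-80:c[0]+60],None,fx=4,fy=4,interpolation=cv2.INTER_CUBIC))
E
```

```text
t 17.65 at [ 0.6607 -0.0836  0.1304] rpy [-1.7995e+02 -3.0000e-02  9.8230e+01] w 0.04 F 30.0 [-1.1 -0.4 -0.9] q [-0.21  0.37  1.2   0.    1.57 -0.35]
(np.float64(0.6612337703395028), np.float64(-0.08466558074318192), 0.053, 98.2) -> [-0.0011  0.0004  0.0774] turn 0.0 rows 1.2
```

View pics/c.png

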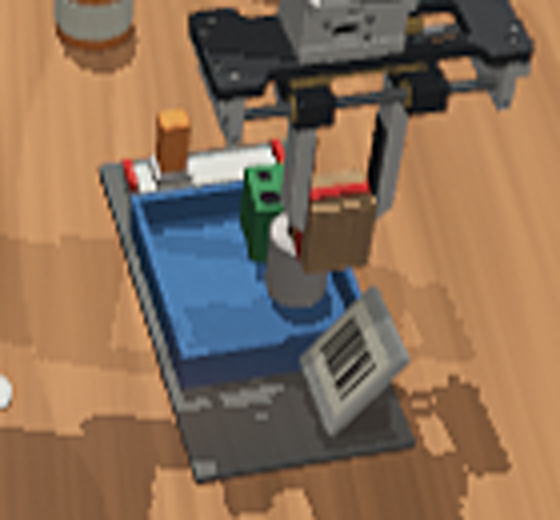

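Request:
servo_tool(
  commands=[-0.002,0,0.03,0,0,0,0.03,-0.003,0,0.05,0,0,0,0.03,-0.003,0,0.065,0,0,0,0.03,-0.003,0,0.076,0,0,0,0.03,-0.003,0,0.077,0,0,0,0.03,-0.003,0,0.076,0,0,0,0.054,-0.003,0,0.076,0,0,0,0.054,-0.003,0,0.02,0,0,0,0.06,-0.003,0,-0.04,0,0,0,0.08,-0.003,0,-0.04,0,0,0,0.085],
)

```text
time: 18.9
tool_pos: [0.6651, -0.0886, 0.1789]
ee_rot: [3.128, 0.005, 1.713]
wrist_force: [0.1, 0.5, 0.4]
width: 0.0764
finger_force: 0.0
```

```bash
python3 - <<'E'
from h import *
plan((.4225,.2025,.19,103.1),(.4225,.2025,.076,103.1))
E
```

```text
t 18.9 at [ 0.6651 -0.0886  0.1789] rpy [179.2    0.31  98.17] w 0.0764 F 0.0 [0.1 0.5 0.4] q [-0.22  0.36  1.12 -0.    1.65 -0.36]
(0.4225, 0.2025, 0.19, 103.1) -> [ 0.3226 -0.1988 -0.0111] turn -4.9 rows 6.1
(0.4225, 0.2025, 0.076, 103.1) -> [ 0.3226 -0.1988  0.1029] turn -4.9 rows 1.8
```

Request:
servo_tool(
  commands=[0.05,-0.03,-0.02,0,0,-1,0.085,0.1,-0.06,-0.02,0,0,-2,0.085,0.15,-0.09,-0.02,0,0,-3,0.085,0.2,-0.12,-0.02,0,0,-4,0.085,0.25,-0.15,-0.02,0,0,-5,0.085,0.3,-0.18,-0.02,0,0,-5,0.085,0.32,-0.195,-0.02,0,0,-5,0.085,0.32,-0.195,-0.02,0,0,-5,0.085,0.32,-0.195,-0.02,0,0,-5,0.085],
)

```text
time: 20.02
tool_pos: [0.4234, 0.2007, 0.1899]
ee_rot: [-3.141, 0.001, 1.8]
wrist_force: [-0.2, 0.6, 0.1]
width: 0.0851
finger_force: 0.0
```

```bash
python3 - <<'E'
from h import *
S=[snapshot("side"),snapshot("top")]
cv2.imwrite("pics/d.png",np.hstack([cv2.resize(S[i]["img"][a:a+100,b:b+100],None,fx=4,fy=4,interpolation=cv2.INTER_CUBIC) for i,a,b in((0,165,320),(1,105,280))]))
for n,(x,y) in dict(sleeve=(.032,-.005),checker=(.031,.042),small_carton=(.032,-.047)).items():
    g=[*inbox(x,y),BT]
    for s in S:
        b=regions(n,s,g,.012)
        if b and b[0]>.3:
            p,c=fit(n,[(s,b[1])],g,.012);w=p[:2]-[BX,BY];print(n,(R.from_euler("z",-BT).as_matrix()[:2,:2]@w).round(4),np.degrees(p[2]-BT).round(1),c.round(3))
plan((.4225,.2025,.068,103.1))
E
```

```text
sleeve [0.0315 0.0015] -1.4 0.403
sleeve [ 0.0293 -0.0057] 7.4 0.051
checker [0.0295 0.0419] -11.4 0.356
checker [0.0292 0.039 ] -6.7 0.063
small_carton [ 0.0357 -0.0324] 50.7 0.328
small_carton [ 0.0299 -0.0494] 0.2 0.063
t 20.42 at [0.4233 0.201  0.1903] rpy [-1.7999e+02  1.0000e-02  1.0313e+02] w 0.0851 F 0.0 [ 0.8 -0.3  0.1] q [ 0.32 -0.09  1.6  -0.    1.63  0.09]
(0.4225, 0.2025, 0.068, 103.1) -> [ 0.0017 -0.0004  0.1223] turn 0.0 rows 2.0
```

View pics/d.png

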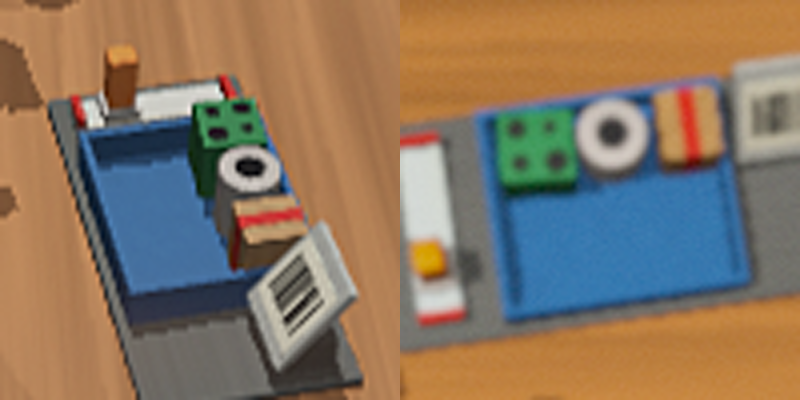

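Request:
servo_tool(
  commands=[0.002,0,0.06,0,0,0,0.085,0.002,0,0.122,0,0,0,0.085,0.002,0,0.122,0,0,0,0.085,0.002,0,0.122,0,0,0,0.045,0.002,0,0.122,0,0,0,0.045,0.002,0,0.122,0,0,0,0.045,0.002,0,0.122,0,0,0,0.045,0.002,0,0.07,0,0,0,0.045,0.002,0,0.02,0,0,0,0.045,0.002,0,0,0,0,0,0.045],
)

```text
time: 21.68
tool_pos: [0.424, 0.2038, 0.1945]
ee_rot: [3.135, -0.001, 1.801]
wrist_force: [-0.4, 0.4, -2.7]
width: 0.0559
finger_force: 29.9
```

```bash
python3 - <<'E'
from h import *
for _ in range(6): s=snapshot("side")
x,y=inbox(-.027,.033)
plan((x,y,.19,98.2),(x,y,.081,98.2))
E
```

```text
t 21.98 at [0.4215 0.203  0.1884] rpy [-1.7980e+02  3.0000e-02  1.0318e+02] w 0.0558 F 29.9 [-0.4 -0.  -1.9] q [ 0.33 -0.09  1.6  -0.    1.63  0.1 ]
(np.float64(0.5915692869532078), np.float64(-0.014888365590091782), 0.19, 98.2) -> [-0.2509  0.1159 -0.0016] turn 5.0 rows 4.4
(np.float64(0.5915692869532078), np.float64(-0.014888365590091782), 0.081, 98.2) -> [-0.2509  0.1159  0.1074] turn 5.0 rows 1.7
```

Request:
servo_tool(
  commands=[-0.05,0.023,0,0,0,1,0.045,-0.1,0.046,0,0,0,2,0.045,-0.15,0.069,0,0,0,3,0.045,-0.2,0.092,0,0,0,4,0.045,-0.235,0.108,0,0,0,5,0.045,-0.251,0.115,0,0,0,5,0.045,-0.251,0.115,0.03,0,0,5,0.045,-0.251,0.115,0.055,0,0,5,0.045,-0.251,0.115,0.055,0,0,5,0.045,-0.251,0.115,0.055,0,0,5,0.045],
)

```text
time: 23.22
tool_pos: [0.5918, -0.0142, 0.1361]
ee_rot: [3.141, -0.0, 1.715]
wrist_force: [0.1, -0.7, -2.1]
width: 0.056
finger_force: 29.9
```

```bash
python3 - <<'E'
from h import *
x,y=inbox(-.027,.033)
plan((x,y,.081,98.2))
s=snapshot("side")
for _ in range(4): snapshot("top")
plan((x,y,.081,98.2))
c=proj(s,[[x,y,.07]])[0].astype(int)
cv2.imwrite("pics/e.png",cv2.resize(s["img"][c[1]-60:c[1]+60,c[0]-60:c[0]+80],None,fx=4,fy=4,interpolation=cv2.INTER_CUBIC))
E
```

```text
t 23.22 at [ 0.5918 -0.0142  0.1361] rpy [179.96  -0.    98.23] w 0.056 F 29.9 [ 0.1 -0.7 -2.1] q [-0.12  0.21  1.39  0.    1.54 -0.26]
(np.float64(0.5915692869532078), np.float64(-0.014888365590091782), 0.081, 98.2) -> [-0.0006 -0.0003  0.0551] turn 0.0 rows 0.9
t 23.48 at [ 0.5923 -0.0148  0.1368] rpy [1.7988e+02 4.0000e-02 9.8200e+01] w 0.056 F 29.9 [-0.5  0.2 -2.7] q [-0.12  0.21  1.39 -0.    1.54 -0.26]
(np.float64(0.5915692869532078), np.float64(-0.014888365590091782), 0.081, 98.2) -> [-0.     -0.0007  0.0558] turn -0.0 rows 0.9
```

View pics/e.png

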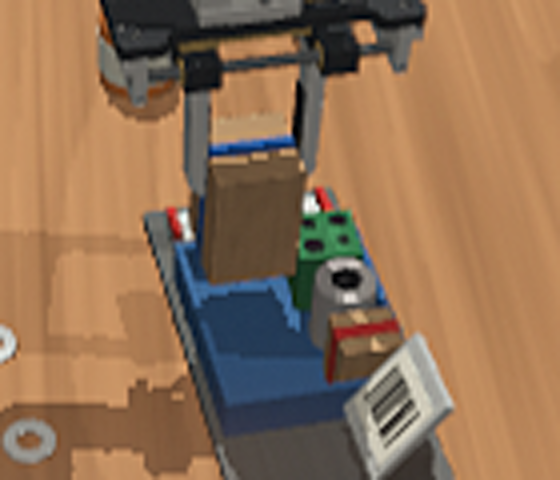

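Request:
servo_tool(
  commands=[0,-0.001,0.02,0,0,0,0.045,0,-0.001,0.035,0,0,0,0.045,0,-0.001,0.047,0,0,0,0.045,0,-0.001,0.055,0,0,0,0.045,0,-0.001,0.057,0,0,0,0.045,0,-0.001,0.057,0,0,0,0.045],
)

```text
time: 24.22
tool_pos: [0.5904, -0.0148, 0.0834]
ee_rot: [3.141, 0.0, 1.714]
wrist_force: [-8.1, 1.5, 15.9]
width: 0.0559
finger_force: 30.0
```

Request:
servo_tool(
  commands=[0,0,-0.002,0,0,0,0.045,0,0,-0.002,0,0,0,0.068,0,0,-0.002,0,0,0,0.068,0,0,-0.002,0,0,0,0.068,0,0,-0.05,0,0,0,0.07,0,0,-0.1,0,0,0,0.085,0.04,0,-0.11,0,0,0,0.09,0.08,0,-0.11,0,0,0,0.09],
)

```text
time: 25.22
tool_pos: [0.5803, 0.0646, 0.1903]
ee_rot: [3.138, 0.0, 1.712]
wrist_force: [-0.5, 0.3, -0.3]
width: 0.0899
finger_force: 0.0
```

```bash
python3 - <<'E'
from h import *
S=[snapshot("side"),snapshot("top")]
cv2.imwrite("pics/f.png",np.hstack([cv2.resize(S[i]["img"][a:a+100,b:b+100],None,fx=4,fy=4,interpolation=cv2.INTER_CUBIC) for i,a,b in((0,155,320),(1,105,280))]))
n="tall_carton";g=[*inbox(-.027,.033),BT]
for s in S:
    b=regions(n,s,g,.012)
    if b and b[0]>.3:
        p,c=fit(n,[(s,b[1])],g,.012);w=p[:2]-[BX,BY];print(n,(R.from_euler("z",-BT).as_matrix()[:2,:2]@w).round(4),np.degrees(p[2]-BT).round(1),c.round(3))
b=regions("jar",S[0],[.54,.245,0])
if b: print("jar",b[0],fit("jar",[(S[0],b[1])],[.54,.245,0]))
plan((.540,.2445,.19,98.2),(.540,.2445,.07,98.2))
E
```

```text
tall_carton [-0.027   0.0336] -4.7 0.096
tall_carton [-0.0287  0.0315] -0.9 0.112
jar 0.74031407 (array([0.54235125, 0.24518645, 0.07803977]), np.float64(0.2325495481491089))
t 25.48 at [0.5793 0.0638 0.1879] rpy [-1.7996e+02  4.0000e-02  9.8190e+01] w 0.0897 F 0.0 [ 0.4  0.  -0.1] q [ 0.01  0.17  1.34 -0.    1.64 -0.13]
(0.54, 0.2445, 0.19, 98.2) -> [ 0.1845 -0.0132 -0.0021] turn -0.0 rows 3.0
(0.54, 0.2445, 0.07, 98.2) -> [ 0.1845 -0.0132  0.1179] turn -0.0 rows 1.9
```

View pics/f.png

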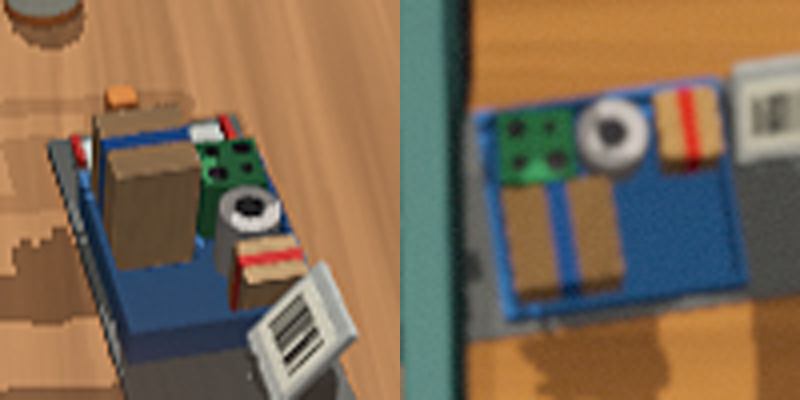

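Request:
servo_tool(
  commands=[0.06,-0.005,0,0,0,0,0.09,0.12,-0.009,0,0,0,0,0.09,0.17,-0.013,0,0,0,0,0.09,0.184,-0.014,0,0,0,0,0.09,0.184,-0.014,0.04,0,0,0,0.09,0.184,-0.014,0.04,0,0,0,0.09,0.184,-0.014,0.04,0,0,0,0.09],
)

```text
time: 26.35
tool_pos: [0.5401, 0.2431, 0.1491]
ee_rot: [3.141, 0.0, 1.712]
wrist_force: [-0.4, -0.5, 0.4]
width: 0.0896
finger_force: 0.0
```

```bash
python3 - <<'E'
from h import *
plan((.540,.245,.07,98.2))
for _ in range(3): snapshot("top")
plan((.540,.245,.07,98.2))
E
```

```text
t 26.35 at [0.5401 0.2431 0.1491] rpy [1.7997e+02 2.0000e-02 9.8070e+01] w 0.0896 F 0.0 [-0.4 -0.5  0.4] q [ 0.33  0.2   1.37 -0.    1.56  0.19]
(0.54, 0.245, 0.07, 98.2) -> [0.0019 0.0001 0.0791] turn -0.1 rows 1.3
t 26.5 at [0.5405 0.2439 0.1504] rpy [ 1.7982e+02 -2.0000e-02  9.8110e+01] w 0.09 F 0.0 [-0.5  0.1 -0.8] q [ 0.33  0.2   1.37 -0.    1.56  0.19]
(0.54, 0.245, 0.07, 98.2) -> [ 0.0012 -0.0004  0.0804] turn -0.1 rows 1.3
```

Request:
servo_tool(
  commands=[0.001,0,0.05,0,0,0,0.09,0.001,0,0.08,0,0,0,0.09,0.001,0,0.08,0,0,0,0.05,0.001,0,0.08,0,0,0,0.05,0.001,0,0.08,0,0,0,0.05,0.001,0,0.08,0,0,0,0.05,0.001,0,0.03,0,0,0,0.05,0.001,0,-0.02,0,0,0,0.05,0.001,0,-0.04,0,0,0,0.05,0.001,0,-0.04,0,0,0,0.05],
)

```text
time: 27.75
tool_pos: [0.5402, 0.2457, 0.1911]
ee_rot: [3.137, -0.001, 1.714]
wrist_force: [-0.6, -1.0, -1.5]
width: 0.0541
finger_force: 26.2
```

```bash
python3 - <<'E'
from h import *
x,y=inbox(-.0255,-.033)
for i in range(7): s=snapshot("side"); (i in(3,)) and plan((x,y,.19,98.2))
plan((x,y,.19,98.2),(x,y,.081,98.2))
E
```

```text
t 27.95 at [0.5381 0.2449 0.1861] rpy [-1.7977e+02  5.0000e-02  9.8180e+01] w 0.0536 F 26.2 [ 0.4  0.7 -1.7] q [ 0.33  0.19  1.32 -0.    1.64  0.19]
(np.float64(0.6024674609241333), np.float64(-0.07999965342944759), 0.19, 98.2) -> [-0.3308  0.0175 -0.0039] turn -0.0 rows 5.3
t 28.1 at [0.5385 0.2451 0.1867] rpy [-1.7983e+02  4.0000e-02  9.8180e+01] w 0.0539 F 26.2 [-0.2  0.2 -1. ] q [ 0.33  0.19  1.31 -0.    1.64  0.19]
(np.float64(0.6024674609241333), np.float64(-0.07999965342944759), 0.19, 98.2) -> [-0.3309  0.0171 -0.0033] turn -0.0 rows 5.3
(np.float64(0.6024674609241333), np.float64(-0.07999965342944759), 0.081, 98.2) -> [-0.3309  0.0171  0.1057] turn -0.0 rows 1.7
```

Request:
servo_tool(
  commands=[-0.05,0.003,-0.02,0,0,0,0.045,-0.105,0.005,-0.02,0,0,0,0.045,-0.16,0.008,-0.02,0,0,0,0.045,-0.215,0.011,-0.02,0,0,0,0.045,-0.27,0.013,-0.02,0,0,0,0.045,-0.315,0.016,-0.02,0,0,0,0.045,-0.331,0.017,-0.01,0,0,0,0.045,-0.331,0.017,0,0,0,0,0.045,-0.331,0.017,0,0,0,0,0.045,-0.331,0.017,0,0,0,0,0.045],
)

```text
time: 29.35
tool_pos: [0.603, -0.0782, 0.1885]
ee_rot: [-3.142, -0.0, 1.716]
wrist_force: [0.4, -1.2, -1.6]
width: 0.0539
finger_force: 26.2
```

```bash
python3 - <<'E'
from h import *
x,y=inbox(-.0255,-.033)
for _ in range(2): s=snapshot("side")
plan((x,y,.081,98.2))
for _ in range(3): snapshot("top")
plan((x,y,.081,98.2))
c=proj(s,[[x,y,.08]])[0].astype(int)
cv2.imwrite("pics/g.png",cv2.resize(s["img"][c[1]-60:c[1]+60,c[0]-60:c[0]+80],None,fx=4,fy=4,interpolation=cv2.INTER_CUBIC))
E
```

```text
t 29.45 at [ 0.6033 -0.0787  0.1891] rpy [1.7994e+02 2.0000e-02 9.8280e+01] w 0.0537 F 26.2 [-0.6 -0.3 -1.2] q [-0.22  0.22  1.27  0.    1.65 -0.37]
(np.float64(0.6024674609241333), np.float64(-0.07999965342944759), 0.081, 98.2) -> [-0.0012 -0.001   0.1081] turn 0.1 rows 1.7
t 29.6 at [ 0.6033 -0.0793  0.1891] rpy [1.7995e+02 2.0000e-02 9.8230e+01] w 0.0541 F 26.2 [ 0.   0.5 -1.7] q [-0.22  0.22  1.27  0.    1.65 -0.37]
(np.float64(0.6024674609241333), np.float64(-0.07999965342944759), 0.081, 98.2) -> [-0.0006 -0.0009  0.1081] turn 0.0 rows 1.7
```

View pics/g.png

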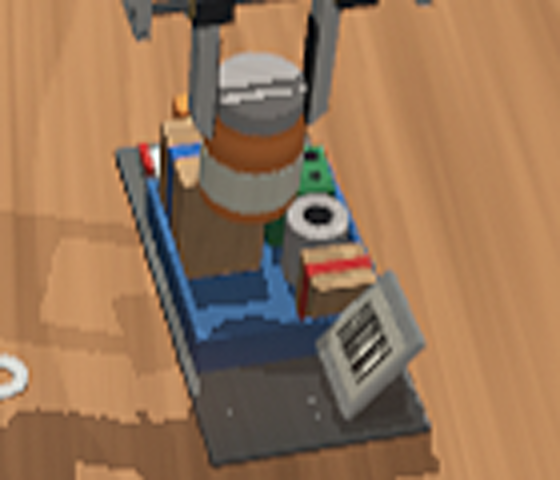

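Request:
servo_tool(
  commands=[-0.001,-0.001,0.03,0,0,0,0.045,-0.001,-0.001,0.055,0,0,0,0.045,-0.001,-0.001,0.07,0,0,0,0.045,-0.001,-0.001,0.085,0,0,0,0.045,-0.001,-0.001,0.098,0,0,0,0.045,-0.001,-0.001,0.105,0,0,0,0.045,-0.001,-0.001,0.107,0,0,0,0.045,-0.001,-0.001,0.107,0,0,0,0.045],
)

```text
time: 30.6
tool_pos: [0.6021, -0.0803, 0.0846]
ee_rot: [3.141, -0.001, 1.714]
wrist_force: [-5.4, 2.0, 7.5]
width: 0.0539
finger_force: 28.5
```

Request:
servo_tool(
  commands=[0,0,-0.001,0,0,0,0.045,0,0,-0.001,0,0,0,0.072,0,0,-0.001,0,0,0,0.072,0,0,-0.001,0,0,0,0.072,0,0,-0.05,0,0,0,0.075,0,0,-0.1,0,0,0,0.075,0.06,0,-0.11,0,0,0,0.05,0.12,0,-0.11,0,0,0,0.04,0.18,0,-0.11,0,0,0,0.04,0.18,0,-0.11,0,0,0,0.04],
)

```text
time: 31.85
tool_pos: [0.5759, 0.101, 0.1914]
ee_rot: [3.141, -0.001, 1.72]
wrist_force: [-0.5, -0.4, -1.0]
width: 0.0409
finger_force: 0.0
```

```bash
python3 - <<'E'
from h import *
S=[snapshot("side"),snapshot("top")]
cv2.imwrite("pics/i.png",np.hstack([cv2.resize(S[i]["img"][a:a+100,b:b+100],None,fx=4,fy=4,interpolation=cv2.INTER_CUBIC) for i,a,b in((0,165,320),(1,105,280))]))
for n,(x,y) in dict(sleeve=(.03,-.005),checker=(.03,.042),small_carton=(.03,-.049),jar=(-.0255,-.033),tall_carton=(-.028,.033)).items():
    g=[*inbox(x,y),BT]
    for s,t in zip(S,"st"):
        b=regions(n,s,g,.012)
        if b and b[0]>.3:
            p,c=fit(n,[(s,b[1])],g,.012);w=p[:2]-[BX,BY];print(t,n,(R.from_euler("z",-BT).as_matrix()[:2,:2]@w).round(4),np.degrees(p[2]-BT).round(1),c.round(3))
plan((*inbox(-.03,.109),.19,8.2))
E
```

```text
s sleeve [0.0398 0.0212] -0.6 0.526
t sleeve [ 0.0292 -0.0051] 1.0 0.132
s checker [0.0476 0.0791] -21.2 0.583
t checker [0.0291 0.0389] -6.2 0.199
s small_carton [ 0.0347 -0.035 ] -30.8 0.295
t small_carton [ 0.0308 -0.0503] -3.6 0.133
s jar [-0.0241 -0.0253] 2.6 0.165
t jar [-0.0315 -0.0282] 5.1 0.194
s tall_carton [-0.0284  0.0406] 71.9 0.423
t tall_carton [-0.0278  0.033 ] 3.4 0.107
t 32.45 at [0.5767 0.0965 0.1914] rpy [-1.800e+02  1.000e-02  9.813e+01] w 0.0401 F 0.0 [ 1.4 -0.3 -0. ] q [ 0.07  0.17  1.33 -0.    1.64 -0.07]
(np.float64(0.5777601592988655), np.float64(0.05990674115778365), 0.19, 8.2) -> [-0.0364 -0.0042  0.0014] turn 89.9 rows 8.4
```

View pics/i.png

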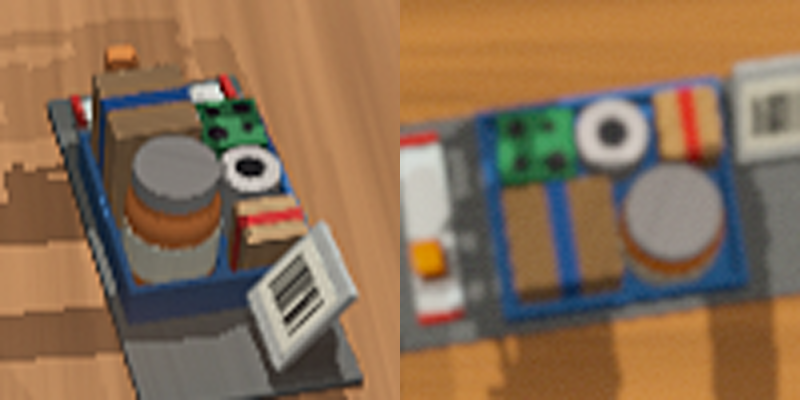

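Request:
servo_tool(
  commands=[-0.036,-0.003,0,0,0,0,0.055,-0.036,-0.003,0.02,0,0,0,0.055,-0.036,-0.003,0.07,0,0,0,0.055,-0.036,-0.003,0.11,0,0,0,0.055,-0.036,-0.003,0.145,0,0,0,0.055,-0.036,-0.003,0.145,0,0,0,0.055,-0.036,-0.003,0.145,0,0,0,0.012,-0.036,-0.003,0.145,0,0,0,0.012,-0.036,-0.003,0.145,0,0,0,0.012,-0.036,-0.003,0.145,0,0,0,0.012],
)

```text
time: 33.7
tool_pos: [0.5805, 0.0612, 0.0481]
ee_rot: [3.137, 0.001, 1.714]
wrist_force: [1.5, 1.0, 2.6]
width: 0.0198
finger_force: 30.0
```

Request:
servo_tool(
  commands=[0,0.015,0,0,0,0,0.012,0,0.03,0,0,0,0,0.012,0,0.045,0,0,0,0,0.012,0,0.055,0,0,0,0,0.012,0,0.061,0,0,0,0,0.012,0,0.064,0,0,0,0,0.012,0,0.066,0,0,0,0,0.012,0,0.066,0,0,0,0,0.012],
)

```text
time: 34.7
tool_pos: [0.6377, 0.0696, 0.048]
ee_rot: [-3.126, 0.0, 1.714]
wrist_force: [-19.1, -2.8, 13.5]
width: 0.0198
finger_force: 30.0
```

Request:
servo_tool(
  commands=[0,0.059,0,0,0,0,0.012,0,0.059,0,0,0,0,0.045,0,0.059,0,0,0,0,0.045,0,0.059,-0.05,0,0,0,0.06,0,0.059,-0.1,0,0,0,0.06,0,0.059,-0.15,0,0,0,0.06,0,0.059,-0.15,0,0,10,0.06,0,0.059,-0.15,0,0,20,0.06,0,0.059,-0.15,0,0,30,0.06,0,0.059,-0.15,0,0,30,0.06],
)

```text
time: 35.95
tool_pos: [0.7023, 0.0788, 0.1964]
ee_rot: [-3.141, 0.0, 1.192]
wrist_force: [-0.2, 0.5, -0.3]
width: 0.06
finger_force: 0.0
```

```bash
python3 - <<'E'
from h import *
plan((.3725,-.2525,.19,-4.5),(.3725,-.2525,.12,-4.5))
E
```

```text
t 35.95 at [0.7023 0.0788 0.1964] rpy [-1.7997e+02  2.0000e-02  6.8300e+01] w 0.06 F 0.0 [-0.2  0.5 -0.3] q [ 0.03  0.45  0.96 -0.    1.73  0.41]
(0.3725, -0.2525, 0.19, -4.5) -> [-0.4298 -0.1839  0.0064] turn 72.8 rows 7.5
(0.3725, -0.2525, 0.12, -4.5) -> [-0.4298 -0.1839  0.0764] turn 72.8 rows 1.1
```

That release row used the wrong base: I wrote +59 mm on top of the pose already commanded, so the gripper was dragged off the grip past the stop. I'll check whether anything was disturbed.

```bash
python3 - <<'E'
from h import *
S=[snapshot("side"),snapshot("top")]
cv2.imwrite("pics/j.png",np.hstack([cv2.resize(S[i]["img"][a:a+100,b:b+100],None,fx=4,fy=4,interpolation=cv2.INTER_CUBIC) for i,a,b in((0,165,320),(1,105,280))]))
E
```

```text
(no output)
```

View pics/j.png

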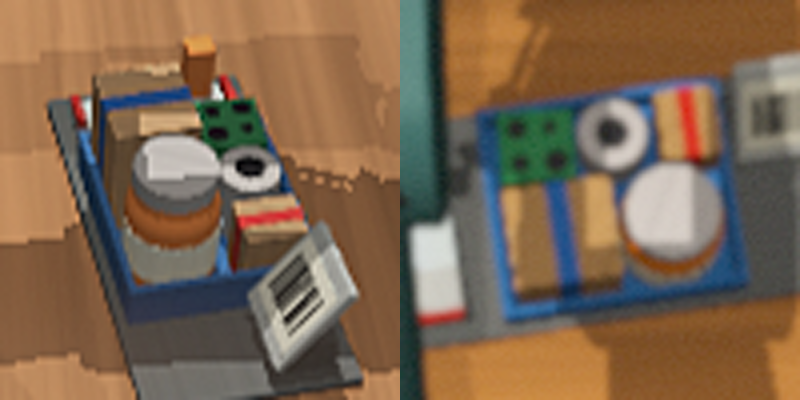

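The grip sits at the far end, near side-crop (198,62), and all five items still stand in the box. On to the scanner.

Request:
servo_tool(
  commands=[-0.05,-0.02,0,0,0,8,0.07,-0.1,-0.043,0,0,0,16,0.07,-0.15,-0.064,0,0,0,25,0.07,-0.2,-0.086,0,0,0,34,0.07,-0.25,-0.107,0,0,0,43,0.07,-0.3,-0.128,0,0,0,53,0.07,-0.35,-0.15,0,0,0,63,0.07,-0.4,-0.171,0,0,0,72,0.07,-0.43,-0.184,0,0,0,72.8,0.07,-0.43,-0.184,0.03,0,0,72.8,0.07],
)

```text
time: 37.3
tool_pos: [0.3717, -0.2548, 0.1691]
ee_rot: [3.137, -0.005, -0.083]
wrist_force: [0.4, -0.4, 0.3]
width: 0.07
finger_force: 0.0
```

```bash
python3 - <<'E'
from h import *
S=[snapshot("side"),snapshot("top")]
b=regions("scanner",S[0],[.3725,-.2525,-.08])
if b: print(b[0],fit("scanner",[(S[0],b[1])],[.3725,-.2525,-.08]))
# orange lock grip in top view
s=S[1];h=cv2.cvtColor(s["img"],cv2.COLOR_BGR2HSV);m=cv2.inRange(h,(12,190,150),(28,255,255))
n,l,st,c=cv2.connectedComponentsWithStats(m)
for i in range(1,n):
    if st[i,4]>15:
        w=toplane(s,[c[i]],.055)[0,:2]-[BX,BY];w=R.from_euler("z",-BT).as_matrix()[:2,:2]@w
        if abs(w[1]-.109)<.03: print("orange",st[i],c[i],w)
for i in range(3): snapshot("top")
plan((.3725,-.2525,.026,-4.5))
E
```

```text
0.851735 (array([ 0.3726195 , -0.24848208, -0.05339512]), np.float64(0.14187562465667725))
orange [280 141   8   9  57] [283.26315789 145.1754386 ] [0.03169883 0.1102686 ]
t 37.6 at [ 0.3725 -0.252   0.1677] rpy [ 1.7994e+02 -8.0000e-02 -4.5300e+00] w 0.0701 F 0.0 [ 0.1  0.5 -0.2] q [-0.72 -0.13  1.68 -0.    1.59  0.93]
(0.3725, -0.2525, 0.026, -4.5) -> [-0.      0.0005  0.1417] turn -0.0 rows 2.3
```

Request:
servo_tool(
  commands=[0,0,0.05,0,0,0,0.07,0,0,0.1,0,0,0,0.07,0,0,0.13,0,0,0,0.07,0,0,0.14,0,0,0,0.07,0,0,0.14,0,0,0,0.03,0,0,0.14,0,0,0,0.025,0,0,0.14,0,0,0,0.025,0,0,0.14,0,0,0,0.025,0,0,0.1,0,0,0,0.025,0,0,0.04,0,0,0,0.025],
)

```text
time: 38.85
tool_pos: [0.3702, -0.2507, 0.1252]
ee_rot: [-3.138, 0.005, -0.081]
wrist_force: [0.7, -0.9, -1.2]
width: 0.0342
finger_force: 30.0
```

```bash
python3 - <<'E'
from h import *
S=[snapshot("side"),snapshot("top")]
for i in range(5): snapshot("top")
# label position from red-free trace: check label centre via both views (dark barcode) 
x,y=inbox(.028-.085-.055,-.108)
plan((x,y,.12,8.2),(x,y,.055,8.2))
sol=[]
for s,(cx,cy) in ((S[0],None),(S[1],None)) if False else []: pass
for s,t in zip(S,"st"):
    p=proj(s,[[*inbox(.028,-.108),.057]])[0].astype(int);cr=s["img"][p[1]-25:p[1]+25,p[0]-30:p[0]+30]
    cv2.imwrite(f"pics/l{t}.png",cv2.resize(cr,None,fx=6,fy=6,interpolation=cv2.INTER_CUBIC));print(t,p)
p=proj(S[0],[[.3725,-.2525,.12]])[0].astype(int);cv2.imwrite("pics/k.png",np.hstack([cv2.imread("pics/ls.png"),cv2.imread("pics/lt.png")]))
E
```

```text
t 39.2 at [ 0.3707 -0.251   0.1243] rpy [-179.86    0.2    -4.62] w 0.0339 F 30.0 [-0.5  1.5 -1.8] q [-0.72 -0.1   1.74 -0.    1.51  0.93]
(np.float64(0.5275489869785229), np.float64(-0.16657027351305853), 0.12, 8.2) -> [ 0.1495 -0.0968  0.0043] turn -12.8 rows 2.9
(np.float64(0.5275489869785229), np.float64(-0.16657027351305853), 0.055, 8.2) -> [ 0.1495 -0.0968  0.0693] turn -12.8 rows 1.0
s [392 239]
t [377 133]
```

View pics/k.png

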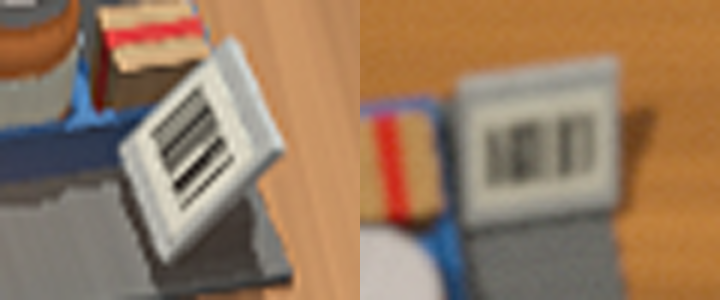

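Request:
servo_tool(
  commands=[0.04,-0.026,0,0,0,-3,0.025,0.08,-0.052,0,0,0,-7,0.025,0.12,-0.078,0,0,0,-11,0.025,0.142,-0.092,0,0,0,-12.8,0.025,0.15,-0.097,0.02,0,0,-12.8,0.025,0.15,-0.097,0.045,0,0,-12.8,0.025,0.15,-0.097,0.06,0,0,-12.8,0.025,0.15,-0.097,0.067,0,0,-12.8,0.025,0.15,-0.097,0.067,0,0,-12.8,0.025,0.15,-0.097,0.067,0,0,-12.8,0.025],
)

```text
time: 40.45
tool_pos: [0.5298, -0.1678, 0.0605]
ee_rot: [3.14, -0.002, 0.142]
wrist_force: [-0.3, 0.1, -1.6]
width: 0.0337
finger_force: 30.0
```

```bash
python3 - <<'E'
from h import *
x,y=inbox(.028-.085-.055,-.108)
s=snapshot("side");t=snapshot("top")
plan((x,y,.057,8.2))
g=[x,y,BT]
for q in (s,t):
    b=regions("scanner",q,g,.035)
    if b:
        p,c=fit("scanner",[(q,b[1])],g,.035);w=R.from_euler("z",-BT).as_matrix()[:2,:2]@(p[:2]-[BX,BY]);print(b[0],w,np.degrees(p[2]-BT),c)
c=proj(s,[[x,y,.07]])[0].astype(int)
cv2.imwrite("pics/m.png",cv2.resize(s["img"][c[1]-60:c[1]+60,c[0]-60:c[0]+100],None,fx=4,fy=4,interpolation=cv2.INTER_CUBIC))
E
```

```text
t 40.55 at [ 0.5298 -0.1678  0.0607] rpy [ 1.7993e+02 -1.1000e-01  8.1700e+00] w 0.0338 F 30.0 [-0.7 -0.4 -1.8] q [-0.41  0.18  1.58 -0.    1.38  1.02]
(np.float64(0.5275489869785229), np.float64(-0.16657027351305853), 0.057, 8.2) -> [-0.0021 -0.0015  0.0037] turn -0.0 rows 0.1
0.47872418 [-0.11141144 -0.10887106] -2.7721756014283225 0.5181717872619629
0.2574987 [-0.10995913 -0.11433959] -2.910858004686478 0.5074470043182373
```

View pics/m.png

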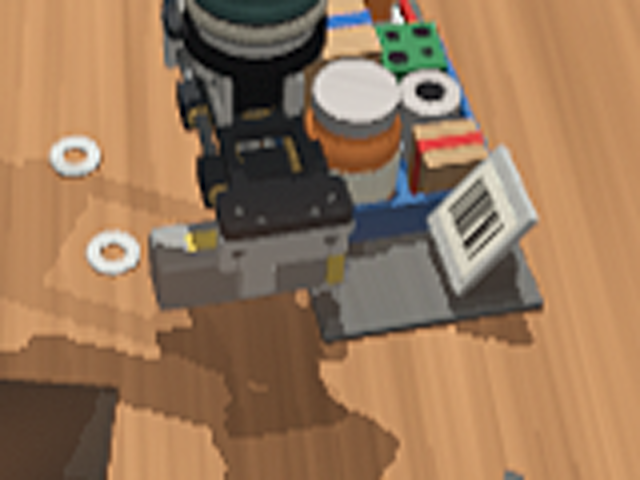

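Request:
servo_tool(
  commands=[-0.001,-0.001,0.002,0,0,0,0.025,-0.001,-0.001,0.003,0,0,0,0.025,-0.001,-0.001,0.003,0,0,0,0.025,-0.001,-0.001,0.003,0,0,0,0.025,-0.001,-0.001,0.003,0,0,0,0.025,-0.001,-0.001,0.003,0,0,0,0.025,-0.001,-0.001,0.003,0,0,0,0.025,-0.001,-0.001,0.003,0,0,0,0.025,-0.001,-0.001,0.003,0,0,0,0.025,-0.001,-0.001,0.003,0,0,0,0.025],
)

```text
time: 41.9
tool_pos: [0.5281, -0.1665, 0.0565]
ee_rot: [3.141, 0.0, 0.143]
wrist_force: [0.0, 0.0, -1.9]
width: 0.0338
finger_force: 30.0
```

Request:
servo_tool(
  commands=[0,0,0,0,0,0,0.025,0,0,0,0,0,0,0.025,0,0,0,0,0,0,0.025,0,0,0,0,0,0,0.025,0,0,0,0,0,0,0.025,0,0,0,0,0,0,0.025,0,0,0,0,0,0,0.025,0,0,0,0,0,0,0.025,0,0,0,0,0,0,0.025,0,0,0,0,0,0,0.025],
)

```text
time: 43.15
tool_pos: [0.528, -0.1665, 0.0565]
ee_rot: [3.142, 0.0, 0.143]
wrist_force: [0.2, -0.4, -2.3]
width: 0.0341
finger_force: 30.0
```

Request:
servo_tool(
  commands=[0,0,0,0,0,0,0.025,0,0,0,0,0,0,0.025,0,0,0,0,0,0,0.025,0,0,0,0,0,0,0.025,0,0,0,0,0,0,0.025,0,0,0,0,0,0,0.025,0,0,0,0,0,0,0.025,0,0,0,0,0,0,0.025,0,0,0,0,0,0,0.025,0,0,0,0,0,0,0.025],
)

```text
time: 44.4
tool_pos: [0.528, -0.1665, 0.0565]
ee_rot: [3.141, 0.0, 0.143]
wrist_force: [-0.4, 0.7, -1.9]
width: 0.0339
finger_force: 30.0
```

```bash
python3 - <<'E'
from h import *
plan((.368,-.252,.125,-7.7),(.368,-.252,.03,-7.7))
E
```

```text
t 44.4 at [ 0.528  -0.1665  0.0565] rpy [179.99   0.     8.18] w 0.0339 F 30.0 [-0.4  0.7 -1.9] q [-0.41  0.18  1.59 -0.    1.37  1.02]
(0.368, -0.252, 0.125, -7.7) -> [-0.1706  0.0618 -0.0685] turn 15.9 rows 3.1
(0.368, -0.252, 0.03, -7.7) -> [-0.1706  0.0618  0.0265] turn 15.9 rows 1.5
```

Request:
servo_tool(
  commands=[-0.01,0.003,-0.03,0,0,0,0.025,-0.04,0.015,-0.068,0,0,3,0.025,-0.09,0.033,-0.068,0,0,8,0.025,-0.135,0.05,-0.068,0,0,13,0.025,-0.16,0.058,-0.068,0,0,15.9,0.025,-0.171,0.062,-0.06,0,0,15.9,0.025,-0.171,0.062,-0.03,0,0,15.9,0.025,-0.171,0.062,0,0,0,15.9,0.025,-0.171,0.062,0.012,0,0,15.9,0.025,-0.171,0.062,0.012,0,0,15.9,0.025],
)

```text
time: 45.65
tool_pos: [0.3674, -0.2516, 0.0436]
ee_rot: [-3.14, 0.002, -0.134]
wrist_force: [0.1, -0.5, -0.5]
width: 0.034
finger_force: 30.0
```

```bash
python3 - <<'E'
from h import *
for _ in range(4): snapshot("side")
plan((.369,-.252,.028,-7.7))
E
```

```text
t 45.85 at [ 0.3686 -0.2529  0.0459] rpy [ 1.7991e+02 -1.4000e-01 -7.7000e+00] w 0.034 F 30.0 [ 0.6  0.6 -1.8] q [-0.73 -0.04  1.85  0.    1.33  0.98]
(0.369, -0.252, 0.028, -7.7) -> [ 0.0003 -0.0009  0.0179] turn 0.0 rows 0.3
```

Request:
servo_tool(
  commands=[0,0,0.008,0,0,0,0.025,0,0,0.014,0,0,0,0.025,0,0,0.017,0,0,0,0.025,0,0,0.017,0,0,0,0.025,0,0,0.017,0,0,0,0.06,0,0,0.017,0,0,0,0.07,0,0,0.017,0,0,0,0.07,0,0,-0.04,0,0,0,0.07,0,0,-0.1,0,0,0,0.07,0,0,-0.15,0,0,0,0.07],
)

```text
time: 47.1
tool_pos: [0.3678, -0.2524, 0.1971]
ee_rot: [3.14, -0.002, -0.135]
wrist_force: [0.3, -1.0, -0.1]
width: 0.0703
finger_force: 0.0
```

Request:
servo_tool(
  commands=[-0.05,0.05,0,0,0,0,0.07,-0.09,0.09,0,0,0,0,0.07,-0.12,0.14,0,0,0,0,0.07,-0.14,0.19,0,0,0,0,0.07,-0.15,0.22,0,0,0,0,0.07,-0.15,0.22,0,0,0,0,0.07,-0.15,0.22,0,0,0,0,0.07],
)

```text
time: 47.98
tool_pos: [0.1898, -0.4493, 0.1944]
ee_rot: [-3.141, -0.0, -0.134]
wrist_force: [0.1, -0.5, 0.4]
width: 0.0699
finger_force: 0.0
```

```bash
python3 - <<'E'
from h import *
S=[snapshot("side"),snapshot("top")]
cv2.imwrite("pics/z.png",np.hstack([cv2.resize(S[i]["img"][a:a+200,b:b+w],None,fx=2,fy=2,interpolation=cv2.INTER_CUBIC) for i,a,b,w in((0,150,220,200),(1,100,270,200))]))
for n,z,g in (("scanner",.006,[.3685,-.2525,-.134]),):
    for s in S:
        b=regions(n,s,g,z)
        if b: print(n,b[0],fit(n,[(s,b[1])],g,z))
s=S[1];h=cv2.cvtColor(s["img"],cv2.COLOR_BGR2HSV);m=cv2.inRange(h,(12,190,150),(28,255,255))
n,l,st,c=cv2.connectedComponentsWithStats(m)
for i in range(1,n):
    w=R.from_euler("z",-BT).as_matrix()[:2,:2]@(toplane(s,[c[i]],.055)[0,:2]-[BX,BY])
    if st[i,4]>15 and abs(w[1]-.109)<.03: print("orange",w)
for n,(x,y) in dict(sleeve=(.03,-.005),checker=(.03,.042),small_carton=(.03,-.049),jar=(-.0255,-.033),tall_carton=(-.028,.033)).items():
    g=[*inbox(x,y),BT];b=regions(n,s,g,.012)
    if b: p,c=fit(n,[(s,b[1])],g,.012);print(n,(R.from_euler("z",-BT).as_matrix()[:2,:2]@(p[:2]-[BX,BY])).round(4),c.round(3))
plan()
E
```

```text
scanner 0.90960425 (array([ 0.36777364, -0.25221432, -0.125116  ]), np.float64(0.08770626783370972))
scanner 0.871046 (array([ 0.36692494, -0.25397079, -0.15935727]), np.float64(0.09995073080062866))
orange [0.03169883 0.1102686 ]
sleeve [ 0.0293 -0.0049] 0.233
checker [0.024  0.0355] 0.297
small_carton [ 0.0309 -0.0494] 0.124
t 48.42 at [ 0.1897 -0.4498  0.1947] rpy [ 1.7998e+02 -1.0000e-02 -7.6800e+00] w 0.0702 F 0.0 [ 0.2 -0.5  0.4] q [-1.29 -0.05  1.55  0.    1.64  0.42]
```

View pics/z.png

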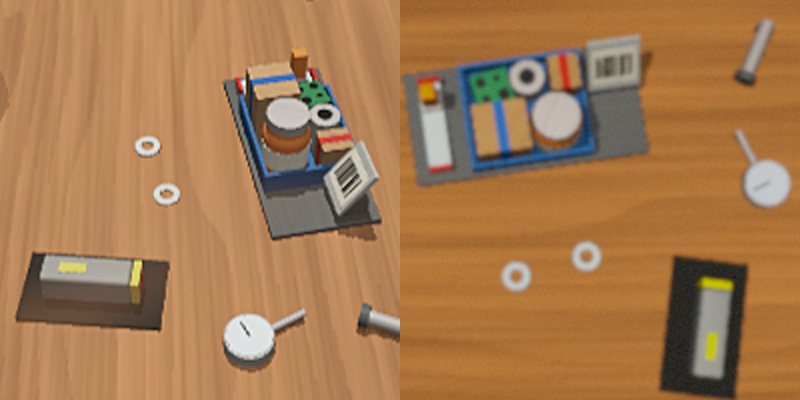

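```bash
python3 -c "
from h import *
print(close_job())"
```

```text
the job is handed in; nothing more can be done
None
```

I handed the job in at about 48 s without seeing the verdict: all five items look upright in the box, the lock grip is about 58 mm along by camera, the scanner was held aimed at the label for over 3 s and is back on its mat, and one release move wrongly dragged the gripper about 59 mm past the lock's end stop (wrist force during it not recorded; later pictures showed nothing displaced).

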